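# Seat lime-wood blanks in a clamping jig, clamp them and swing the magnifier over

### The job

Load all the lime-wood blanks on the table into the clamping jig: first swing the magnifier arm well clear towards the back, then lift the clamp right open, and lay each blank lengthwise in a pocket of its own, pressing it until you feel that it is fully down on the pocket floor, as stiff ejector pads may hold it proud. Only when every blank is home and let go, close the clamp fully down over them, and last swing the magnifier back over the middle of the jig as far as its stop. Leave the glasses case, the cardboard box and the tape roll where they are.

Things in the scene. Friction and masses are not known exactly. Their poses are not given: they have to be found in the camera images.
- jig: Plywood clamping jig fixed to the table, a 140 x 370 mm plate 12 mm thick. Origin: on the table under the centre of the middle pocket; its x axis points to the back (the clamp's hinge side), y along the row of pockets to the left, z up. The plate spans x -55 to +85 mm and y -225 to +145 mm. It carries three pockets, the clamp and, on a post at x = -20, y = -200 mm, the magnifier arm.
- pocket_0 (a point): Left pocket: centre of its floor, 12 mm above the table, axes as the jig's. A blank's 62 mm length goes along the jig's x. Round it stand black tabs 14 mm high that lean outwards: 42 x 66 mm inside at the floor, 49 x 73 mm at the top; the middle 36 mm of both long sides is open for fingers. Pockets are 90 mm apart.
- pocket_1 (a point): Middle pocket, like the left one: centre of its floor. In each pocket floor an orange ejector pad stands 1 to 9 mm up (unknown, different in each); it is held by friction, carries a blank without sinking, goes down flush under a push of about 9 N, and then stays down.
- pocket_2 (a point): Right pocket, like the left one: centre of its floor, 12 mm above the table.
- clamp (a joint): Hinge angle of the blue clamp (rad): 0 closed (level, its rubber pad 1 mm above the tops of blanks that are home), grows as the front lifts, up to the stop at 1.85 where it leans back. Let go between about 1.3 and 1.85 it stays where it is; lower down it falls shut by itself. Light (150 g), little friction.
- clamp_hinge (a point): Centre of the clamp's hinge axis, which runs along the jig's y at jig x = 65 mm, 56 mm above the table.
- clamp_handle (a point): Centre of the clamp's handle, a black round bar 12 mm thick along the jig's y, with 84 mm free between its two prongs; 140 mm in front of the hinge axis and 10 mm above it when closed (66 mm above the table, in front of the plate). The nearest part behind it is the clamp's cross bar, 64 mm back. It can be held from above by fingers closing along the jig's x and turns freely between them.
- mag_arm (a joint): Angle of the magnifier arm about its upright pivot (rad): 0 at the stop, with the lens over the middle pocket and the arm pointing along the jig's +y; it grows as the arm swings towards the back (clockwise from above), up to 1.7; it is well clear of the jig from 1.1 on. Stays where it is left (about 1 N at the handle).
- mag_pivot (a point): The arm's pivot axis at the height of the arm, 108 mm above the table. The arm is 14 mm wide, top 112 mm above the table; the lens, 104 mm across, is centred 200 mm from the pivot.
- mag_handle (a point): Upright red round peg on the arm, 14 mm thick, 120 mm from the pivot, rising from 112 to 162 mm above the table; the point lies on its axis 142 mm above the table.
- blank_0_center (a point): Centre of a planed lime-wood block 38 x 62 x 36 mm (own x, y, z; y is its length, z up at the start, so its centre is 18 mm above what it stands on), 60 to 130 g. Home in a pocket its top is 48 mm above the table. May be absent.
- blank_1_center (a point): Centre of a planed lime-wood block 38 x 62 x 36 mm (own x, y, z; y is its length, z up at the start, so its centre is 18 mm above what it stands on), 60 to 130 g. Home in a pocket its top is 48 mm above the table. May be absent.
- blank_2_center (a point): Centre of a planed lime-wood block 38 x 62 x 36 mm (own x, y, z; y is its length, z up at the start, so its centre is 18 mm above what it stands on), 60 to 130 g. Home in a pocket its top is 48 mm above the table. May be absent.
- glasses_case: Black glasses case, 65 x 158 x 43 mm, bystander to be left alone; origin under its centre.
- screw_box: Small cardboard box, 59 x 44 x 59 mm, bystander to be left alone; origin under its centre.
- masking_tape: Roll of masking tape lying flat, 82 mm across, 18 mm high, bystander to be left alone; origin under its centre. (Between the jig and the far left a fan of old files, up to 15 mm high, is fixed on the table, world x 0.36 to 0.77, y 0.30 to 0.415.)
Things that resemble listed ones, but are neither listed nor needed, are in the scene too. Leave any pink, purple or yellow look-alike of the part that bears blank_2_center alone.

How it is judged:
On the way, in this order (a step that is already met when the one before it is completed fails the run):
1. the magnifier arm is swung well clear (1.1 rad or more) and the clamp right open (1.6 rad or more) (value of joint mag_arm above 1.1 rad and value of joint clamp above 1.6 rad), for 0.2 s.
2. every blank is home in a pocket and let go, with the clamp still open ((horizontal distance between blank_0_center and pocket_0 below 0.006 m or horizontal distance between blank_0_center and pocket_1 below 0.006 m or horizontal distance between blank_0_center and pocket_2 below 0.006 m) and z of blank_0_center in the frame of jig between 0.026 and 0.033 m and angle between the y axis of each of blank_0_center, blank_1_center, blank_2_center and the x axis of jig, either way round below 0.15 rad and (horizontal distance between blank_1_center and pocket_0 below 0.006 m or horizontal distance between blank_1_center and pocket_1 below 0.006 m or horizontal distance between blank_1_center and pocket_2 below 0.006 m) and z of blank_1_center in the frame of jig between 0.026 and 0.033 m and (horizontal distance between blank_2_center and pocket_0 below 0.006 m or horizontal distance between blank_2_center and pocket_1 below 0.006 m or horizontal distance between blank_2_center and pocket_2 below 0.006 m) and z of blank_2_center in the frame of jig between 0.026 and 0.033 m and value of joint clamp above 1.4 rad and contact force between each of blank_0, blank_1, blank_2 and the arm below 0.5 N and contact force between each of blank_0, blank_1, blank_2 and the fingers below 0.5 N), for 0.3 s.
3. the clamp is closed over the blanks, which are home, with the arm still clear ((horizontal distance between blank_0_center and pocket_0 below 0.006 m or horizontal distance between blank_0_center and pocket_1 below 0.006 m or horizontal distance between blank_0_center and pocket_2 below 0.006 m) and z of blank_0_center in the frame of jig between 0.026 and 0.033 m and angle between the y axis of each of blank_0_center, blank_1_center, blank_2_center and the x axis of jig, either way round below 0.15 rad and (horizontal distance between blank_1_center and pocket_0 below 0.006 m or horizontal distance between blank_1_center and pocket_1 below 0.006 m or horizontal distance between blank_1_center and pocket_2 below 0.006 m) and z of blank_1_center in the frame of jig between 0.026 and 0.033 m and (horizontal distance between blank_2_center and pocket_0 below 0.006 m or horizontal distance between blank_2_center and pocket_1 below 0.006 m or horizontal distance between blank_2_center and pocket_2 below 0.006 m) and z of blank_2_center in the frame of jig between 0.026 and 0.033 m and value of joint clamp below 0.05 rad and value of joint mag_arm above 0.9 rad), for 0.2 s.
4. the magnifier is back over the middle of the jig (value of joint mag_arm below 0.12 rad), for 0.2 s.
At the end, for the whole second after the job is handed in: Every blank present is home: centre within 6 mm of a pocket's (from above) and 26 to 33 mm above the table (30 is fully down), length within 0.15 rad of the jig's x; clamp under 0.05 rad; magnifier arm under 0.12 rad; all let go and at rest ((horizontal distance between blank_0_center and pocket_0 below 0.006 m or horizontal distance between blank_0_center and pocket_1 below 0.006 m or horizontal distance between blank_0_center and pocket_2 below 0.006 m) and z of blank_0_center in the frame of jig between 0.026 and 0.033 m and angle between the y axis of each of blank_0_center, blank_1_center, blank_2_center and the x axis of jig, either way round below 0.15 rad and (horizontal distance between blank_1_center and pocket_0 below 0.006 m or horizontal distance between blank_1_center and pocket_1 below 0.006 m or horizontal distance between blank_1_center and pocket_2 below 0.006 m) and z of blank_1_center in the frame of jig between 0.026 and 0.033 m and (horizontal distance between blank_2_center and pocket_0 below 0.006 m or horizontal distance between blank_2_center and pocket_1 below 0.006 m or horizontal distance between blank_2_center and pocket_2 below 0.006 m) and z of blank_2_center in the frame of jig between 0.026 and 0.033 m and value of joint clamp below 0.05 rad and value of joint mag_arm below 0.12 rad and velocity of joint mag_arm below 0.05 rad/s and linear speed of each of blank_0, blank_1, blank_2 below 0.02 m/s); the robot touches nothing.
It fails at once if the clamp is raised or lowered past 0.6 rad while the magnifier arm is in its way (value of joint clamp above 0.6 rad and value of joint mag_arm below 0.8 rad).
It fails at once if the glasses case, the cardboard box or the tape roll is moved more than 25 mm (distance of any of glasses_case, screw_box, masking_tape from where it was at the start of the episode above 0.025 m).
Of blank_0, blank_1, blank_2 only 2 to 3 are there at a start; the rules pass over those that are not, and their reading is None.
At some moment in a run one of blank_0, blank_1, blank_2 may be knocked a few centimetres aside while the robot is not near it.
Once in a run the grip may slacken for a moment while it holds something.
It also fails if it takes over 210 s, if anything falls off the work surface, if the arm or the gripper's body presses on something with over 40 N, if the wrist force passes 120 N, or if a joint passes its speed limit or range.

### The arm

A 6-joint arm with a two-finger parallel gripper is mounted at the origin on a cart in front of the work surface, level with it; the furniture and walls round the work are solid. World frame = base frame: x ahead of the robot, y to its left, z up, the work surface at z = 0. Lengths are in m, angles in rad, forces in N, time in s.
With the tool pointing down it reaches from about 0.275 to 0.75 m from the base axis. Payload 10.2 kg.
Tool frame: the origin (TCP) lies midway between the tips of the shut fingers; the grasp point (between the pads) lies 19 mm behind it (env.hold_point_z is the distance from the TCP to the grasp point, in m); z points along the fingers, y is the line along which they close (so a half turn about z gives the same grasp; the last joint's range is limited). The gripper opens to 85 mm and grips with 20 to 120 N. Pads are 22 mm wide; open, the fingers measure 114 mm over their backs; the gripper's body (76 mm by 85 mm) begins 54 mm behind the grasp point. The pads swing forward as they close: fully open they stand 13 mm farther back than shut.
Start: joints at [-1.421, 0.313, 1.498, -0, 1.331, -0.223], TCP at [0.191, -0.489, 0.231] pointing down, gripper open.
Joint ranges: [-2.94, 2.94], [-0.97, 2.17], [0.19, 2.56], [-1.23, 4.37], [0.02, 3.11], [-2.88, 2.88]. Speed limits (rad/s): [2.39, 2.39, 3.01, 3.14, 3.14, 3.14].

### API

Orientations are given as a unit quaternion [x, y, z, w].
In Python, from bench import env, kinematics, monitor, eyes, job gives the robot as it stands. The module is installed in compiled form; this text tells all that it offers. Calls block until the motion is done:
- env.reach(position, orientation): joint-space move of the TCP to a pose.
- env.movel(position, velocity=0.15, frame=None, guard=None): straight line of the TCP; frame=None keeps the orientation; velocity is the mean speed in m/s. With guard (N) it stops when the force on the tool has changed by that much, and returns True; else False.
- env.set_joints(angles): joint-space move.
- env.release() and env.close_gripper(effort=None): open the fingers fully, or close them until they stop; effort is the grip in N (None keeps the last).
- env.hold(seconds).
- kinematics.ik(position, orientation): joint angles nearest the present ones, or None.
- monitor.sense(): the state.
- eyes.grab_frame(name): name is "side" or "top" or "wrist"; returns a dict with "frame" (400x640x3 uint8, red, green, blue), "mtx" (3x3 intrinsics, pixels), "k1" (the pictures are not rectified: a ray, as slopes to the right and down, at radius r is drawn at 1 + k1 r^2 times it, then the intrinsics apply), "view" (4x4, takes a point from world to camera coordinates). Camera axes: x right, y down, z forward; pixel columns grow to the right and rows downward; lengths in m; the calibration is good to about 2 mm. A picture is of the moment at which its call begins. There is no depth.
A pose or a line that the arm cannot do raises env.MotionError and nothing moves.
- job.hand_in(): hands the job in; it is judged then, once.
The state is a dict: "clock": time; "joints": joint angles; "qvel": joint speeds; "joint_efforts": joint torques, N m; "position": TCP position; "ee_rot": TCP orientation; "contact_force": force on the tool from outside, world axes, zero at the start; "ft_torque": the same for the moment, N m; "finger_gap": opening from 0.0 (shut) to 1.0 (fully open); "gripper_force": force on a finger pad.
Only numpy, scipy, OpenCV 4.12 (cv2) and the standard library are available. Lean on these libraries where they do the work, as an engineer would, in place of code of your own. Each camera call takes 0.05 s, during which the arm holds its last target. There are 200 camera calls.

## Working session

There is one attempt and no reset: what is moved stays moved. The work goes in short steps, each a Python script; the robot and the scene stay as the last script left them, time stands still between calls to the robot, and variables do not carry over. Pictures are saved under pics/ and viewed, at most 14 in all, crops included, and the job is handed in when it is done.

```bash
mkdir -p pics; ls; cat > h.py <<'E'
import numpy as np, cv2
from bench import env, kinematics, monitor, eyes, job
from scipy.spatial.transform import Rotation as R
def snap(name, fn=None):
    f=eyes.grab_frame(name)
    if fn: cv2.imwrite('pics/'+fn, cv2.cvtColor(f['frame'],cv2.COLOR_RGB2BGR))
    return f
def ray(f,uv):
    K=np.array(f['mtx']); k1=f['k1']
    p=cv2.undistortPoints(np.array(uv,float).reshape(-1,1,2),K,np.array([k1,0,0,0,0.])).reshape(-1,2)
    V=np.array(f['view']); d=np.c_[p,np.ones(len(p))]@V[:3,:3]; c=-V[:3,:3].T@V[:3,3]
    return c,d
def onplane(f,uv,z):
    c,d=ray(f,uv); return c+d*((z-c[2])/d[:,2])[:,None]
def proj(f,P):
    V=np.array(f['view']); K=np.array(f['mtx']); P=np.atleast_2d(P)
    return cv2.projectPoints(P.astype(float),cv2.Rodrigues(V[:3,:3])[0],V[:3,3].astype(float),K,np.array([f['k1'],0,0,0,0.]))[0].reshape(-1,2)
def down(yaw):  # fingers close along world direction (cos yaw, sin yaw)
    y=np.array([np.cos(yaw),np.sin(yaw),0]); z=np.array([0,0,-1.]); x=np.cross(y,z)
    return R.from_matrix(np.c_[x,y,z]).as_quat()
E
python3 - <<'E'
from h import *
for n in('top','side'):
    f=snap(n,n+'0.png'); print(n,f['mtx'],f['k1'],np.round(f['view'],3).tolist())
s=monitor.sense(); print(s['clock'],s['ee_rot'],s['contact_force'],env.hold_point_z)
E
```

```text
pics
top [[370.81712042   0.         314.98001639]
 [  0.         370.81712042 196.74800611]
 [  0.           0.           1.        ]] -0.005683453133106494 [[-0.014, -1.0, -0.002, 0.186], [-0.985, 0.014, -0.174, 0.632], [0.174, -0.001, -0.985, 1.118], [0.0, 0.0, 0.0, 1.0]]
side [[364.54531382   0.         315.43531386]
 [  0.         364.54531382 197.27484654]
 [  0.           0.           1.        ]] 0.012129595965376373 [[1.0, -0.031, -0.0, -0.602], [-0.014, -0.437, -0.899, 0.187], [0.028, 0.899, -0.437, 0.804], [0.0, 0.0, 0.0, 1.0]]
0.1 [ 9.82677786e-01  1.85321449e-01  1.79828586e-05 -5.74034455e-04] [-0.3475547   0.24618464  0.47495208] 0.0187
```

View pics/top0.png

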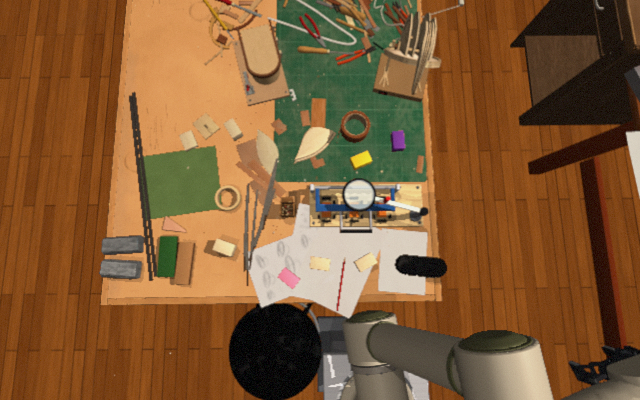

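View pics/side0.png

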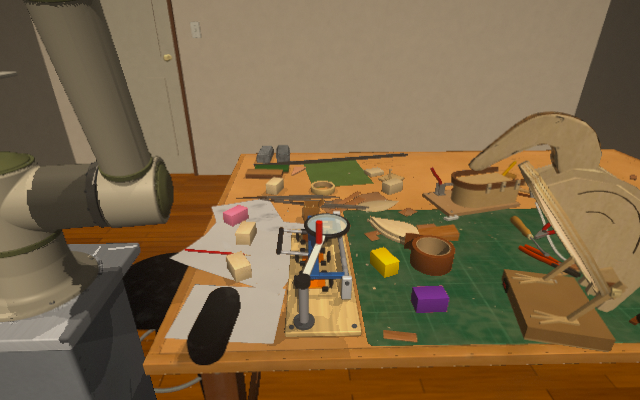

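```bash
python3 - <<'E'
from h import *
im=cv2.imread('pics/top0.png')
cv2.imwrite('pics/crop1.png',cv2.resize(im[110:310,170:440],None,fx=2.95,fy=2.95,interpolation=cv2.INTER_CUBIC))
f=eyes.grab_frame('top')
for n,uv in dict(c1=(319,263),c2=(366,262),c3=(224,247),c4=(190,141),c5=(206,126),c6=(234,129)).items():
    print(n,onplane(f,[uv],.036)[0].round(3))
# masks cream
hsv=cv2.cvtColor(f['frame'],cv2.COLOR_RGB2HSV)
for uv in [(319,263),(366,262),(224,247),(190,141),(234,129),(325,205),(400,215)]: print(uv,hsv[uv[1],uv[0]],f['frame'][uv[1],uv[0]])
E
```

```text
c1 [0.428 0.167 0.036]
c2 [0.429 0.02  0.036]
c3 [0.482 0.465 0.036]
c4 [0.832 0.588 0.036]
c5 [0.883 0.537 0.036]
c6 [0.871 0.443 0.036]
(319, 263) [ 22  79 239] [239 219 165]
(366, 262) [ 22  80 239] [239 219 164]
(224, 247) [ 21  81 239] [239 216 163]
(190, 141) [ 19  91 219] [219 190 141]
(234, 129) [ 20  90 216] [216 191 140]
(325, 205) [109 173 100] [ 32  58 100]
(400, 215) [ 18 112 148] [148 121  83]
```

View pics/crop1.png

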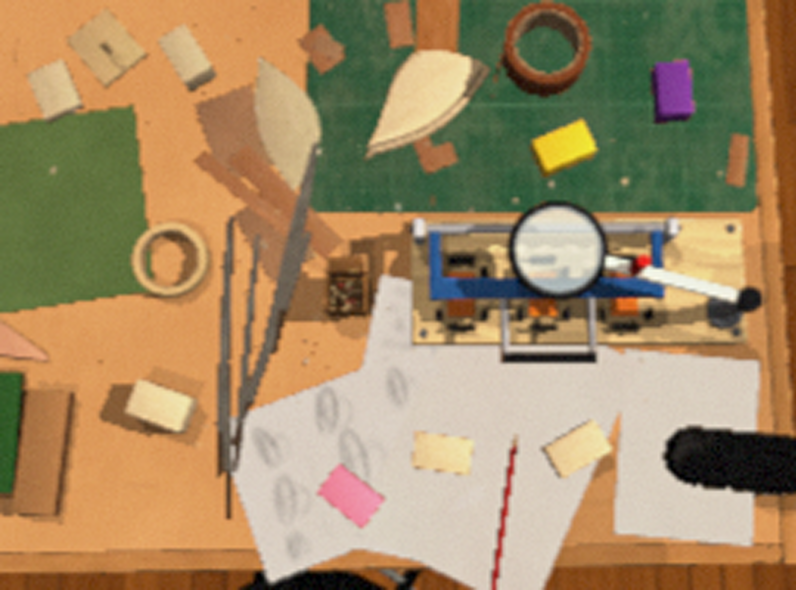

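```bash
python3 - <<'E'
from h import *
f=eyes.grab_frame('top')
c=np.array([[410,215],[750,222],[747,344],[412,343]])/2.95+[170,110]
print(onplane(f,c,.012).round(3))
hsv=cv2.cvtColor(f['frame'],cv2.COLOR_RGB2HSV)
def top(m,z):
    for q in cv2.findContours(m,cv2.RETR_EXTERNAL,cv2.CHAIN_APPROX_NONE)[0]:
        a=cv2.contourArea(q)
        if a<100: continue
        P=onplane(f,q.reshape(-1,2),z)[:,:2]
        (cx,cy),wh,an=cv2.minAreaRect((P*1000).astype(np.float32)); print(a,round(cx),round(cy),np.round(wh),round(an,1),q.reshape(-1,2).mean(0))
m=cv2.inRange(hsv,(17,50,225),(27,110,255)); top(m,.036)
for p,q in [([.47,-.03,.42],0),]:
    env.reach(p,down(q+np.pi/2))
g=snap('wrist','w1.png'); print(np.round(g['view'],3).tolist(),g['mtx'][0],g['k1'],monitor.sense()['joints'])
E
```

```text
[[ 0.689  0.196  0.012]
 [ 0.676 -0.185  0.012]
 [ 0.539 -0.173  0.012]
 [ 0.546  0.195  0.012]]
194.0 428 165 [62. 36.] 82.2 [319.92857143 263.23214286]
191.5 430 19 [36. 60.] 30.5 [366.20408163 261.67346939]
190.0 482 467 [60. 36.] 69.6 [223.46153846 246.90384615]
232.0 643 -128 [69. 72.] 76.6 [409.65384615 196.06923077]
516.5 816 181 [ 71. 129.] 69.1 [311.82758621 142.25287356]
[[0.001, 1.0, 0.0, 0.03], [0.953, -0.001, 0.303, -0.544], [0.303, 0.0, -0.953, 0.416], [0.0, 0.0, 0.0, 1.0]] [327.5541318    0.         320.90369044] -0.03952709563154558 [-3.14390011e-01  1.35027543e-01  1.24086509e+00 -6.00335767e-05
  1.76644874e+00 -1.88372518e+00]
```

View pics/w1.png

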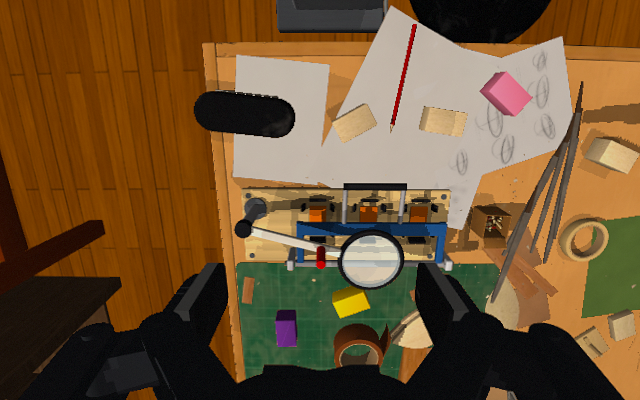

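```bash
python3 - <<'E'
from h import *
env.reach([.47,-.03,.33],down(-np.pi/2))
g=snap('wrist'); t=snap('top')
cv2.imwrite('pics/w2full.png',g['frame'][...,::-1])
import pickle; pickle.dump((g,t),open('w2.pkl','wb'))
def red(f):
    h=cv2.cvtColor(f['frame'],cv2.COLOR_RGB2HSV); m=cv2.inRange(h,(0,170,90),(6,255,255))|cv2.inRange(h,(174,170,90),(180,255,255))
    n,l,s,c=cv2.connectedComponentsWithStats(m); return [(s[i],c[i].round(1)) for i in range(1,n) if s[i][4]>8]
print(red(g));print(red(t)); print(np.round(g['view'],3).tolist())
E
```

```text
[(array([315,  16,  16,  25, 232], dtype=int32), array([323.1,  25. ])), (array([79, 50,  6,  3, 11], dtype=int32), array([81.4, 51.4])), (array([231, 180,  12,  92, 336], dtype=int32), array([236.1, 225.1]))]
[(array([220,   0,  11,   5,  30], dtype=int32), array([226.2,   1.3])), (array([305,  14,  14,  21,  56], dtype=int32), array([312.6,  23.5])), (array([300,  17,  16,  20,  50], dtype=int32), array([306.1,  26.8])), (array([358,  51,   7,   6,  22], dtype=int32), array([360.7,  53. ])), (array([349,  57,   6,   4,   9], dtype=int32), array([351.8,  58.3])), (array([247,  86,   2,   5,   9], dtype=int32), array([247.4,  87.8])), (array([385, 197,   6,   4,  15], dtype=int32), array([387.5, 198.1]))]
[[0.001, -1.0, -0.0, -0.03], [-0.952, -0.001, 0.307, 0.377], [-0.307, -0.0, -0.952, 0.617], [0.0, 0.0, 0.0, 1.0]]
```

View pics/w2full.png

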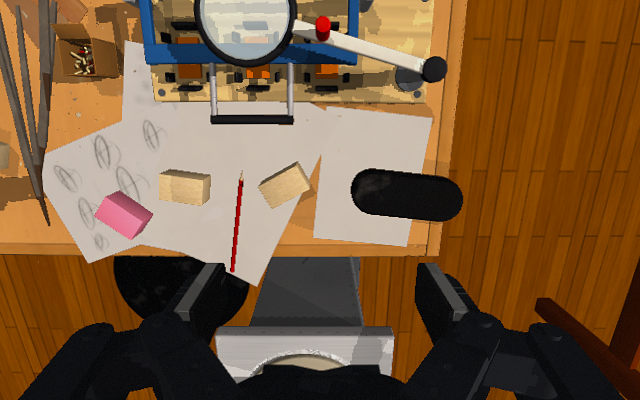

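```bash
python3 - <<'E'
from h import *
import pickle; g,t=pickle.load(open('w2.pkl','rb'))
H=onplane(g,[(211.5,119.5),(293.5,119.5)],.066); print('handle',H.round(4),H.mean(0).round(4), 'len',np.linalg.norm(H[0]-H[1]))
P=onplane(g,[(155,101),(429,101)],.012); print('front edge',P.round(4))
print('pivot',onplane(g,[(434,68)],.112).round(4), onplane(t,[(424,211)],.112).round(4))
c1,d1=ray(g,[(322.7,25)]);c2,d2=ray(t,[(387.5,198.1)])
A=np.c_[d1[0],-d2[0]]; s=np.linalg.lstsq(A,c2-c1,rcond=None)[0]; print('peg',c1+d1[0]*s[0],c2+d2[0]*s[1])
# rows of dark bar and of front edge, sub-pixel
G=cv2.cvtColor(g['frame'],cv2.COLOR_RGB2GRAY).astype(float); Hs=cv2.cvtColor(g['frame'],cv2.COLOR_RGB2HSV)
for u in (215,235,270,290):
    col=G[108:135,u]; i=np.where(col<70)[0]+108; print(u,i.min(),i.max())
row=G[119]; i=np.where(row[200:305]<70)[0]+200; print('bar cols',i.min(),i.max())
for u in (170,190,320,340,370,400,420): print(u,g['frame'][94:108,u].tolist()[::1][:0],[int(x) for x in Hs[94:108,u,1]])
E
```

```text
handle [[0.5232 0.1028 0.066 ]
 [0.5229 0.0034 0.066 ]] [0.5231 0.0531 0.066 ] len 0.09944923306694749
front edge [[ 0.545   0.1958  0.012 ]
 [ 0.5446 -0.1757  0.012 ]]
pivot [[ 0.5783 -0.1461  0.112 ]] [[ 0.5769 -0.1487  0.112 ]]
peg [ 0.60788806 -0.03111813  0.16289206] [ 0.60887986 -0.03123087  0.16308339]
215 116 123
235 115 123
270 115 123
290 116 124
bar cols 211 293
170 [] [130, 130, 129, 130, 128, 132, 131, 155, 28, 26, 27, 29, 27, 29]
190 [] [130, 130, 128, 130, 129, 128, 131, 151, 31, 33, 33, 33, 33, 34]
320 [] [130, 128, 131, 132, 132, 131, 128, 130, 167, 177, 175, 174, 178, 142]
340 [] [131, 131, 131, 130, 131, 131, 131, 126, 155, 172, 172, 175, 184, 62]
370 [] [130, 128, 128, 132, 128, 128, 131, 128, 129, 167, 174, 174, 174, 175]
400 [] [130, 129, 129, 129, 129, 132, 132, 130, 127, 171, 175, 174, 173, 173]
420 [] [37, 85, 116, 131, 132, 131, 130, 129, 129, 153, 171, 170, 168, 173]
```

```bash
cat >> h.py <<'E'
J0=np.array([.599,.051]); YAW=0.0
def jw(x,y,z):  # jig mm -> world m
    c,s=np.cos(YAW),np.sin(YAW); return np.array([J0[0]+(c*x-s*y)/1000,J0[1]+(s*x+c*y)/1000,z/1000])
def peg(th,z=123): return jw(-20+120*np.sin(th),-200+120*np.cos(th),z)
def handle(th,dz=0):
    f=np.array([-np.cos(th),np.sin(th)]);u=np.array([np.sin(th),np.cos(th)]);r=140*f+10*u
    return jw(65+r[0],0,56+r[1]-18.7+dz)
def st(): 
    s=monitor.sense(); print('t%.1f'%s['clock'],'p',np.round(s['position'],4),'F',np.round(s['contact_force'],1),'gap %.3f'%s['finger_gap'],'gf %.1f'%s['gripper_force']); return s
E
python3 - <<'E'
from h import *
q=down(0)
for p in (peg(.24,230),peg(.24),peg(.9),peg(1.5),handle(0),handle(.8),handle(1.75)): 
    k=kinematics.ik(p,q); print(p.round(3), None if k is None else np.round(k,2))
env.reach(peg(.24,230),q); env.release(); env.movel(peg(.24)); st()
env.close_gripper(20); st()
for th in np.linspace(.24,1.5,9)[1:]: env.movel(peg(th),.12)
st(); env.release(); env.movel(peg(1.5,230)); 
env.reach(handle(0,100),q); st()
f=snap('top','top1.png'); g=snap('side')
E
```

```text
[ 0.608 -0.032  0.23 ] [-0.25  0.5   1.23 -0.    1.41 -0.25]
[ 0.608 -0.032  0.123] [-0.25  0.59  1.37 -0.    1.18 -0.25]
[ 0.673 -0.074  0.123] [-0.28  0.74  1.11 -0.    1.29 -0.28]
[ 0.699 -0.141  0.123] [-0.36  0.83  0.96 -0.    1.36 -0.36]
[0.524 0.051 0.047] [-0.13  0.54  1.7  -0.    0.91 -0.13]
[0.574 0.051 0.145] [-0.11  0.5   1.46 -0.    1.18 -0.11]
[0.699 0.051 0.173] [-0.09  0.76  0.94 -0.    1.44 -0.09]
t7.5 p [ 0.608  -0.0326  0.124 ] F [-0.1  0.4  0.3] gap 1.000 gf 0.0
t8.1 p [ 0.6077 -0.0324  0.1232] F [ 0.  -0.2  2. ] gap 0.154 gf 21.0
t10.6 p [ 0.6973 -0.1406  0.1229] F [-9.5 -1.4  5.8] gap 0.157 gf 21.7
t13.2 p [0.5249 0.0504 0.1476] F [ 0.5 -0.4  0.3] gap 1.002 gf 0.0
```

```bash
python3 - <<'E'
from h import *
q=down(0)
env.movel(handle(0),.15); env.close_gripper(25); st()
for th in np.linspace(0,1.72,12)[1:]: env.movel(handle(th),.12)
st(); env.release(); st(); env.movel(handle(1.72,60)); 
env.reach([.47,.05,.36],down(-np.pi/2)); st()
snap('wrist','w3.png'); snap('side','side1.png')
E
```

```text
t14.8 p [0.5239 0.051  0.0475] F [-1.9  0.2  3.1] gap 0.124 gf 24.3
t18.5 p [0.6953 0.0505 0.1742] F [ 0.3 -3.   4.1] gap 0.129 gf 25.9
t19.2 p [0.6947 0.051  0.1742] F [-0.3 -0.3 -0.4] gap 0.998 gf 0.0
t21.1 p [0.4702 0.0499 0.3594] F [1.  0.  0.3] gap 0.999 gf 0.0
```

View pics/w3.png

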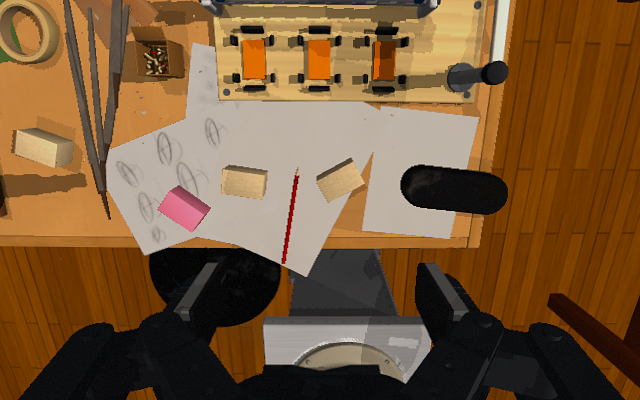

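View pics/side1.png

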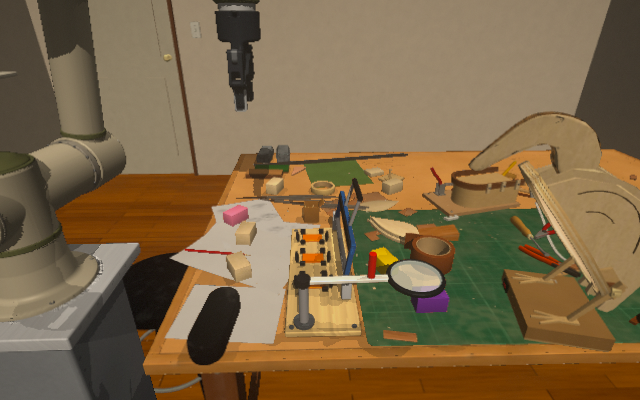

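```bash
python3 - <<'E'
from h import *
env.reach([.57,.05,.33],down(-np.pi/2)); env.hold(.3)
g=snap('wrist','w4.png'); h=cv2.cvtColor(g['frame'],cv2.COLOR_RGB2HSV)
m=cv2.inRange(h,(5,200,80),(16,255,255))
n,l,s,c=cv2.connectedComponentsWithStats(m)
for i in range(1,n):
    if s[i][4]>60: print('orange',s[i].tolist(),onplane(g,[c[i]],.016).round(4)[0])
d=cv2.inRange(h,(0,0,0),(180,255,45)); n,l,s,c=cv2.connectedComponentsWithStats(d)
for i in range(1,n):
    if 30<s[i][4]<3000: print('dark',s[i].tolist(),onplane(g,[c[i]],.02).round(4)[0])
x=proj(g,np.array([jw(a,b,12) for b in(90,0,-90) for a,b in[(0,b)]]+[jw(-55,145,12),jw(-55,-225,12),jw(85,-225,12)])); print(x.round(1).tolist())
o=g['frame'].copy()[...,::-1].copy()
for p in x: cv2.circle(o,tuple(int(v) for v in p.round()),2,(255,0,255),-1)
for b in (90,0,-90):
    for (w,L,z) in ((42,66,12),(49,73,26)):
        q=proj(g,np.array([jw(a*L/2,b+e*w/2,z) for a,e in((1,1),(1,-1),(-1,-1),(-1,1))])); cv2.polylines(o,[q.round().astype(int)],True,(255,255,0),1)
cv2.imwrite('pics/w4o.png',cv2.resize(o[60:330,140:540],None,fx=2,fy=2))
E
```

```text
orange [478, 0, 162, 368, 43445] [ 0.5376 -0.3191  0.016 ]
orange [242, 117, 24, 37, 797] [0.5998 0.1427 0.016 ]
orange [308, 117, 23, 37, 817] [0.5991 0.0535 0.016 ]
orange [373, 117, 23, 37, 565] [ 0.5935 -0.0352  0.016 ]
orange [0, 303, 148, 97, 6349] [0.251  0.5341 0.016 ]
orange [384, 306, 50, 63, 1927] [ 0.2625 -0.099   0.016 ]
orange [222, 325, 71, 58, 1550] [0.2198 0.1502 0.016 ]
orange [126, 387, 31, 13, 270] [0.1252 0.3833 0.016 ]
orange [486, 387, 30, 13, 255] [ 0.1258 -0.2847  0.016 ]
dark [475, 0, 77, 21, 596] [ 0.7558 -0.1854  0.02  ]
dark [617, 7, 23, 25, 463] [ 0.7499 -0.3473  0.02  ]
dark [254, 27, 129, 45, 2305] [0.722  0.0512 0.02  ]
dark [197, 73, 245, 20, 1837] [0.6727 0.051  0.02  ]
dark [240, 105, 24, 5, 111] [0.6364 0.1428 0.02  ]
dark [308, 105, 22, 5, 106] [0.6363 0.053  0.02  ]
dark [374, 105, 25, 7, 128] [ 0.6356 -0.0363  0.02  ]
dark [230, 113, 8, 9, 61] [0.6232 0.1682 0.02  ]
dark [297, 114, 7, 8, 44] [0.6224 0.0782 0.02  ]
dark [334, 114, 7, 9, 49] [0.6221 0.0281 0.02  ]
dark [364, 114, 5, 9, 36] [ 0.6219 -0.0106  0.02  ]
dark [400, 115, 8, 8, 63] [ 0.6217 -0.061   0.02  ]
dark [143, 122, 11, 13, 39] [0.6105 0.2842 0.02  ]
dark [149, 137, 7, 15, 47] [0.5884 0.284  0.02  ]
dark [447, 138, 61, 38, 795] [ 0.5652 -0.1749  0.02  ]
dark [233, 149, 7, 8, 52] [0.5753 0.1681 0.02  ]
dark [298, 149, 6, 9, 45] [0.5748 0.0786 0.02  ]
dark [334, 149, 6, 9, 43] [0.5746 0.0281 0.02  ]
dark [363, 149, 5, 10, 33] [ 0.5743 -0.0103  0.02  ]
dark [398, 150, 8, 9, 60] [ 0.5737 -0.0616  0.02  ]
dark [244, 159, 22, 7, 128] [0.5615 0.1434 0.02  ]
dark [309, 160, 20, 7, 121] [0.5614 0.0535 0.02  ]
dark [372, 160, 22, 7, 147] [ 0.5609 -0.0361  0.02  ]
[[255.6, 134.7], [320.4, 134.7], [385.2, 134.8], [219.8, 173.5], [475.6, 173.9], [489.7, 71.0]]
```

View pics/w4o.png

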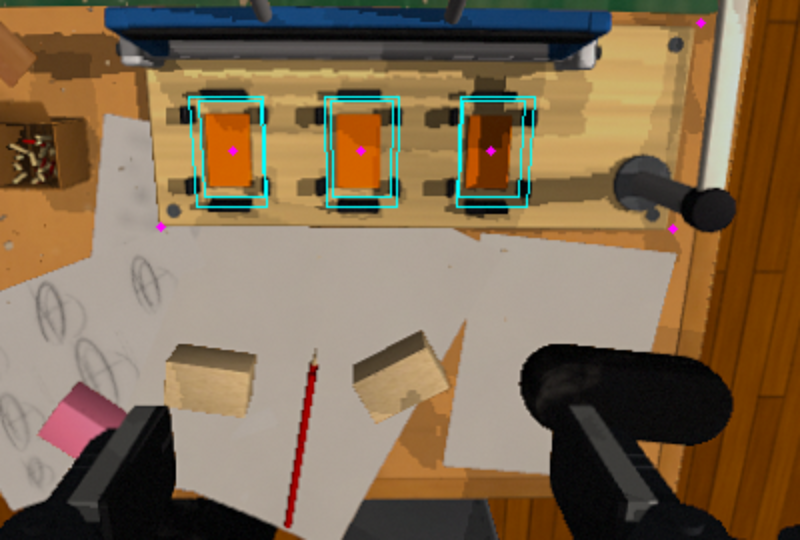

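```bash
cat >> h.py <<'E'
def blanks(f,lo=225,z=.036,out=True):
    h=cv2.cvtColor(f['frame'],cv2.COLOR_RGB2HSV); m=cv2.inRange(h,(15,45,lo),(28,125,255)); m=cv2.morphologyEx(m,cv2.MORPH_OPEN,np.ones((3,3)))
    r=[]
    for q in cv2.findContours(m,cv2.RETR_EXTERNAL,cv2.CHAIN_APPROX_NONE)[0]:
        if cv2.contourArea(q)<80: continue
        P=onplane(f,q.reshape(-1,2),z)[:,:2]
        (cx,cy),(w,l),an=cv2.minAreaRect((P*1000).astype(np.float32))
        if w>l: w,l,an=l,w,an-90
        an=(an+90)%180-90   # closing direction (across the width), deg
        if 28<w<42 and 50<l<68: r.append((cx/1000,cy/1000,np.radians(an)))
        if 25<w<60 and out: print('rect',round(cx,1),round(cy,1),round(w),round(l),round(an,1))
    return r
E
python3 - <<'E'
from h import *
print('top'); blanks(snap('top'))
print('A'); g=snap('wrist'); blanks(g,200)
def tabs(g):
    h=cv2.cvtColor(g['frame'],cv2.COLOR_RGB2HSV); d=cv2.inRange(h,(0,0,0),(180,255,45)); n,l,s,c=cv2.connectedComponentsWithStats(d)
    P=[onplane(g,[c[i]],.02)[0] for i in range(1,n) if 25<s[i][4]<200]
    return np.array([p[:2] for p in P if .55<p[0]<.645 and -.08<p[1]<.19])
ta=tabs(g)
env.reach([.57,.05,.33],down(np.pi/2)); env.hold(.3)
g=snap('wrist','w5.png'); print('B'); blanks(g,200); tb=tabs(g)
for t in (ta,tb):
    for y in (.143,.053,-.037):
        p=t[abs(t[:,1]-y)<.04]; print(len(p),p.round(4).tolist(), ((p.min(0)+p.max(0))/2).round(4))
E
```

```text
top
rect 427.8 154.9 33 42 -10.8
rect 277.6 -73.4 43 357 84.4
rect 482.2 466.7 36 59 -20.4
rect 584.5 100.6 45 45 89.2
A
rect 479.3 464.4 36 52 -20.7
B
rect 477.4 460.4 36 44 -20.6
rect 428.5 148.9 27 27 81.8
6 [[0.6364, 0.1429], [0.6231, 0.1682], [0.623, 0.1177], [0.5752, 0.1682], [0.5751, 0.1175], [0.5615, 0.1433]] [0.5989 0.1428]
6 [[0.6362, 0.053], [0.6223, 0.0781], [0.6222, 0.028], [0.5748, 0.0786], [0.5746, 0.0281], [0.5613, 0.0533]] [0.5988 0.0533]
6 [[0.6357, -0.0362], [0.6219, -0.0107], [0.6216, -0.061], [0.574, -0.0104], [0.5737, -0.0616], [0.5609, -0.036]] [ 0.5983 -0.036 ]
6 [[0.5607, 0.1433], [0.5744, 0.118], [0.5748, 0.1688], [0.6223, 0.1175], [0.6224, 0.1683], [0.6358, 0.1432]] [0.5982 0.1432]
6 [[0.5607, 0.0536], [0.5738, 0.0282], [0.5738, 0.0785], [0.6212, 0.0285], [0.6214, 0.0786], [0.6353, 0.0535]] [0.598  0.0534]
6 [[0.5598, -0.0356], [0.5728, -0.0611], [0.5737, -0.0101], [0.6207, -0.0612], [0.621, -0.0106], [0.6346, -0.0365]] [ 0.5972 -0.0356]
```

```bash
cat >> h.py <<'E'
J0=np.array([.5984,.0533]); YAW=-.005
def wrap(a): return (a+np.pi/2)%np.pi-np.pi/2
def look(xy,fn=None):
    """top face of the blank near xy (world) in a wrist picture -> x,y,closing yaw"""
    f=snap('wrist',fn); u,v=proj(f,[xy[0],xy[1],.036])[0].round().astype(int)
    lab=cv2.cvtColor(f['frame'],cv2.COLOR_RGB2LAB).astype(int); c=np.median(lab[v-3:v+4,u-3:u+4].reshape(-1,3),0)
    m=((abs(lab[...,0]-c[0])<16)&(abs(lab[...,2]-c[2])<12)&(abs(lab[...,1]-c[1])<10)).astype(np.uint8)
    m=cv2.morphologyEx(m,cv2.MORPH_OPEN,np.ones((5,5)))
    n,l=cv2.connectedComponents(m); q=max(cv2.findContours((l==l[v,u]).astype(np.uint8),cv2.RETR_EXTERNAL,cv2.CHAIN_APPROX_NONE)[0],key=cv2.contourArea)
    P=onplane(f,q.reshape(-1,2),.036)[:,:2]; (cx,cy),(w,k),an=cv2.minAreaRect((P*1000).astype(np.float32))
    if w>k: w,k,an=k,w,an-90
    print('look',round(cx,1),round(cy,1),'size',round(w,1),round(k,1),'close deg',round(np.degrees(wrap(np.radians(an))),1),'px',u,v,c)
    return cx/1000,cy/1000,wrap(np.radians(an)),abs(w-38)<4 and abs(k-62)<4
E
python3 - <<'E'
from h import *
for n,(x,y,a) in dict(c3=(.482,.467,-20.4),c1=(.428,.165,-7.8),c2=(.430,.019,30.5)).items():
    for b in (0,np.pi):
        for z in (.2,.007):
            k=kinematics.ik([x,y,z],down(np.radians(a)+b)); print(n,b,z,None if k is None else k.round(2))
for j in (90,0,-90):
    for b in (1,-1):
        k=kinematics.ik(jw(0,j,16),down(YAW+b*np.pi/2)); print(j,b,None if k is None else k.round(2))
env.reach([.482,.467,.2],down(np.radians(-20.4))); env.hold(.2)
look((.482,.467),'w6.png')
E
```

```text
c3 0 0.2 [ 0.6   0.67  1.03 -0.    1.44  0.95]
c3 0 0.007 [ 0.6   0.86  1.22 -0.    1.07  0.95]
c3 3.141592653589793 0.2 [ 0.6   0.67  1.03 -0.    1.44 -2.19]
c3 3.141592653589793 0.007 [ 0.6   0.86  1.22 -0.    1.07 -2.19]
c1 0 0.2 [ 0.11  0.2   1.73 -0.    1.21  0.25]
c1 0 0.007 [ 0.11  0.5   1.92 -0.    0.72  0.25]
c1 3.141592653589793 0.2 None
c1 3.141592653589793 0.007 None
c2 0 0.2 [-0.23  0.13  1.81 -0.    1.2  -0.76]
c2 0 0.007 [-0.23  0.46  2.   -0.    0.68 -0.76]
c2 3.141592653589793 0.2 [-0.23  0.13  1.81 -0.    1.2   2.38]
c2 3.141592653589793 0.007 [-0.23  0.46  2.   -0.    0.68  2.38]
90 1 [ 0.04  0.74  1.42 -0.    0.98 -1.52]
90 -1 [ 0.04  0.74  1.42 -0.    0.98  1.62]
0 1 [-0.11  0.71  1.47 -0.    0.95 -1.67]
0 -1 [-0.11  0.71  1.47 -0.    0.95  1.47]
-90 1 [-0.26  0.71  1.48 -0.    0.95 -1.82]
-90 -1 [-0.26  0.71  1.48 -0.    0.95  1.32]
look 481.6 469.4 size 35.6 59.8 close deg -21.4 px 321 183 [200. 131. 159.]
```

```bash
cat >> h.py <<'E'
HZ=.150
def pick(x,y,a):
    q=down(a); env.release(); env.movel([x,y,.09],.2,q); hit=env.movel([x,y,.007],.08,guard=15)
    env.close_gripper(60); print('pick hit',hit); st(); env.movel([x,y,HZ],.15); env.hold(.2); return st()
def place(j):
    P=lambda z: jw(0,j,z*1000)
    q=min((down(YAW+b*np.pi/2) for b in(1,-1)),key=lambda q:abs(kinematics.ik(P(HZ),q)[5]-monitor.sense()['joints'][5]))
    env.reach(P(HZ),q); env.hold(.2); s=st()
    if not .40<s['finger_gap']<.50: print('LOST GRIP'); return False
    env.movel(P(.05),.12,q,guard=15); s=st()
    if s['position'][2]>.053: print('EARLY'); return False
    h=env.movel(P(.0165),.03,q,guard=28); s=st(); print('press',h,'home TCP .019')
    return True
def drop():
    env.hold(.2);env.release(); env.hold(.2); p=monitor.sense()['position']; env.movel([p[0],p[1],.12],.12); st()
def push(j):
    P=lambda z: jw(0,j,z*1000)
    env.movel(P(.12),.2); env.close_gripper(30); env.movel(P(.056),.12,guard=12); st(); h=env.movel(P(.044),.02,guard=22); s=st(); print('push',h,'top at',s['position'][2]); env.movel(P(.12),.15); env.release()
E
python3 - <<'E'
from h import *
s=pick(.4816,.4690,np.radians(-21))
if .40<s['finger_gap']<.50: print(place(90))
E
```

```text
pick hit False
t30.2 p [0.4818 0.4692 0.0074] F [ 0.1 -0.4  3.4] gap 0.433 gf 61.9
t31.5 p [0.4814 0.4689 0.1492] F [ 0.1  0.  -1. ] gap 0.431 gf 61.4
t33.0 p [0.5987 0.1443 0.15  ] F [-1.   0.  -1.2] gap 0.431 gf 61.4
t34.0 p [0.5994 0.1434 0.0509] F [ 0.5 -0.7 -0.6] gap 0.435 gf 61.4
t35.0 p [0.5987 0.1433 0.0194] F [-0.8 -0.   4.5] gap 0.433 gf 62.0
press True home TCP .019
True
```

```bash
python3 - <<'E'
from h import *
drop(); push(90)
env.reach([.428,.165,.2],down(np.radians(-7.8))); env.hold(.2)
r=look((.428,.165),'w7.png')
E
```

```text
t36.9 p [0.5979 0.1433 0.1191] F [ 0.5 -0.7 -0.9] gap 1.002 gf 0.0
t38.6 p [0.5993 0.1433 0.0567] F [-0.3  0.6 -0.6] gap 0.000 gf 0.0
t39.1 p [0.5991 0.1433 0.0481] F [-3.  -0.1  6. ] gap 0.002 gf 3.1
push True top at 0.04808464404388101
look 425.7 167.5 size 31.4 64.6 close deg -19.0 px 321 183 [172. 134. 156.]
```

```bash
python3 - <<'E'
import cv2
cv2.imwrite('pics/w7c.png',cv2.resize(cv2.imread('pics/w7.png')[80:300,200:460],None,fx=2.5,fy=2.5))
E
```

```text
(no output)
```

View pics/w7c.png

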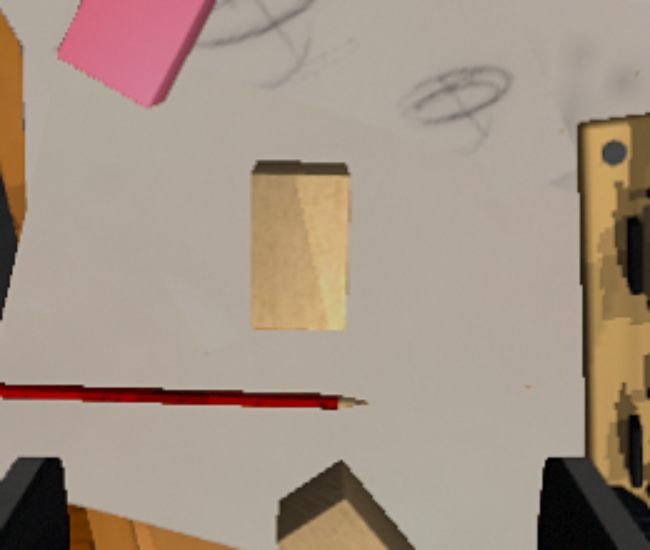

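```bash
sed -i "s/(abs(lab\[...,0\]-c\[0\])<16)/(lab[...,0]>c[0]-LO)\&(lab[...,0]<c[0]+60)/; s/def look(xy,fn=None)/def look(xy,fn=None,LO=35)/" h.py
python3 - <<'E'
from h import *
r=look((.428,.165)); 
if r[3]:
    s=pick(*r[:3])
    if .40<s['finger_gap']<.50 and place(0): drop(); push(0)
E
```

```text
look 426.6 167.1 size 37.0 60.9 close deg -8.9 px 321 183 [172. 134. 156.]
pick hit False
t44.7 p [0.4269 0.1671 0.0074] F [-0.3  0.9  6.4] gap 0.432 gf 60.8
t46.0 p [0.4264 0.167  0.1494] F [ 0.6  0.7 -1.2] gap 0.435 gf 60.1
t47.3 p [0.5981 0.0538 0.1502] F [-0.6  1.6 -1.1] gap 0.434 gf 60.0
t48.2 p [0.5989 0.0533 0.0508] F [ 0.6 -0.5 -0.9] gap 0.432 gf 60.0
t49.2 p [0.5983 0.0533 0.0194] F [-0.8 -0.4  4.2] gap 0.435 gf 60.8
press True home TCP .019
t51.2 p [0.5975 0.0534 0.1192] F [-0.5 -0.3 -0.9] gap 1.001 gf 0.0
t52.9 p [0.5988 0.0533 0.0567] F [0.6 0.6 0. ] gap -0.003 gf 0.0
t53.3 p [0.5986 0.0533 0.0481] F [-1.6 -0.5  5.8] gap -0.000 gf 3.2
push True top at 0.04805469679958545
```

```bash
python3 - <<'E'
from h import *
env.reach([.430,.019,.2],down(np.radians(30.5))); env.hold(.2)
r=look((.430,.019),'w8.png'); 
if r[3]:
    s=pick(*r[:3])
    if .40<s['finger_gap']<.50 and place(-90): drop(); push(-90)
E
```

```text
look 429.5 22.5 size 36.9 61.1 close deg 29.6 px 321 183 [165. 134. 155.]
pick hit False
t59.5 p [0.4298 0.0225 0.0074] F [-0.6  0.1  5.2] gap 0.436 gf 60.7
t60.8 p [0.4293 0.0226 0.1495] F [-0.5 -0.6 -1. ] gap 0.436 gf 60.0
t62.0 p [ 0.5977 -0.0365  0.1503] F [-0.5  0.1 -1.2] gap 0.435 gf 60.0
t63.0 p [ 0.5984 -0.0368  0.0508] F [-0.5  0.4  0.3] gap 0.434 gf 59.9
t64.0 p [ 0.5978 -0.0367  0.0194] F [-1.9 -0.7  4.5] gap 0.436 gf 60.5
press True home TCP .019
t65.9 p [ 0.597  -0.0365  0.1192] F [0.6 0.7 0.3] gap 1.002 gf 0.0
t67.6 p [ 0.5984 -0.0368  0.0566] F [-0.   0.2  0.3] gap -0.006 gf 0.0
t68.1 p [ 0.5982 -0.0367  0.0481] F [-2.1  0.4  5.7] gap 0.000 gf 3.2
push True top at 0.04808087107206464
```

```bash
python3 - <<'E'
from h import *
env.reach([.57,.05,.33],down(-np.pi/2)); env.hold(.3)
g=snap('wrist','w9.png'); snap('side','side2.png')
cv2.imwrite('pics/w9c.png',cv2.resize(cv2.imread('pics/w9.png')[20:260,140:500],None,fx=2.2,fy=2.2))
E
```

View pics/w9c.png

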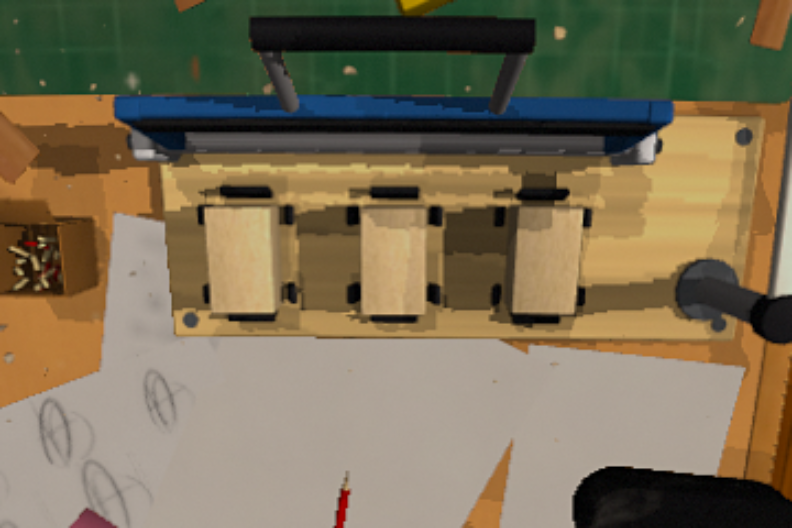

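View pics/side2.png

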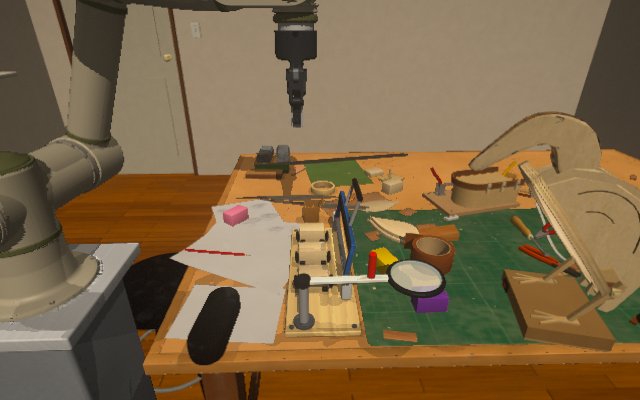

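```bash
python3 - <<'E'
from h import *
q=down(YAW)
env.reach(handle(1.71,70),q); env.movel(handle(1.71),.1,guard=15); st(); env.close_gripper(25); s=st()
if .08<s['finger_gap']<.2:
    for th in np.linspace(1.71,0,12)[1:]: env.movel(handle(th),.12)
    st(); env.release(); env.hold(.3); env.movel(handle(0,110),.12); st()
    snap('side','side3.png')
    env.reach([.45,.05,.36],down(-np.pi/2)); env.hold(.2); g=snap('wrist','w10.png'); print(proj(g,handle(0)+[0,0,.0187]))
E
```

```text
t74.9 p [0.693  0.0528 0.1755] F [ 0.4 -0.1 -0.2] gap 0.999 gf 0.0
t75.6 p [0.6928 0.0528 0.1747] F [-0.2 -0.   0.3] gap 0.127 gf 24.3
t79.2 p [0.5239 0.0536 0.0474] F [ 5.1  1.  -2. ] gap 0.127 gf 26.3
t81.3 p [0.523  0.0537 0.1566] F [ 0.4 -0.1  0.1] gap 0.996 gf 0.0
[[318.35008998 101.38389696]]
```

View pics/w10.png

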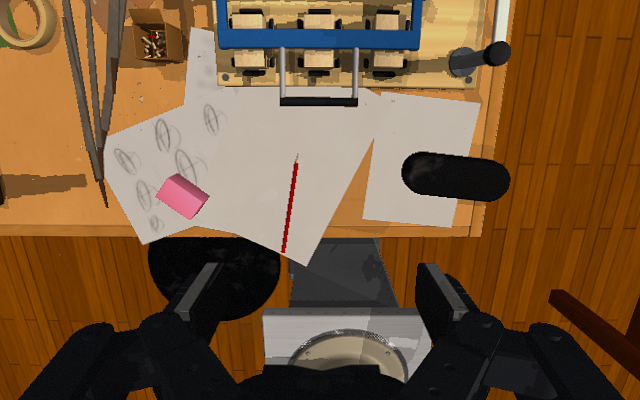

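```bash
python3 - <<'E'
from h import *
q=down(YAW)
env.reach(peg(1.5,230),q); env.movel(peg(1.5),.12,guard=15); st(); env.close_gripper(20); s=st()
if .1<s['finger_gap']<.25:
    for th in np.linspace(1.5,.06,10)[1:]: env.movel(peg(th),.12)
    st(); print(env.movel(peg(-.02),.03,guard=10)); st(); env.release(); env.hold(.3); env.movel(peg(0,240),.12); st()
    env.reach([.40,-.15,.36],down(0)); env.hold(.3)
    snap('side','side4.png'); f=snap('top','top4.png')
    print('lens px if 0:',proj(f,[jw(-20,0,108),jw(-20,-80,160),jw(-20,-200,112)]))
    o=cv2.imread('pics/top4.png')[110:310,170:440]; cv2.imwrite('pics/top4c.png',cv2.resize(o,None,fx=2.95,fy=2.95))
E
```

```text
t85.6 p [ 0.6975 -0.1388  0.1241] F [-0.2  0.5 -1. ] gap 1.002 gf 0.0
t86.2 p [ 0.6974 -0.1387  0.1231] F [ 0.5 -0.6  0.5] gap 0.156 gf 21.1
t89.0 p [ 0.5847 -0.0239  0.1234] F [-0.2 14.2  2.7] gap 0.159 gf 22.2
True
t89.3 p [ 0.5783 -0.024   0.1234] F [3.7 1.3 0.2] gap 0.157 gf 22.2
t91.5 p [ 0.5777 -0.0265  0.2392] F [-0.3 -0.3  0.1] gap 0.999 gf 0.0
lens px if 0: [[356.29829021 211.63100344]
 [386.19399205 208.93233591]
 [423.28188639 210.84205417]]
```

View pics/top4c.png

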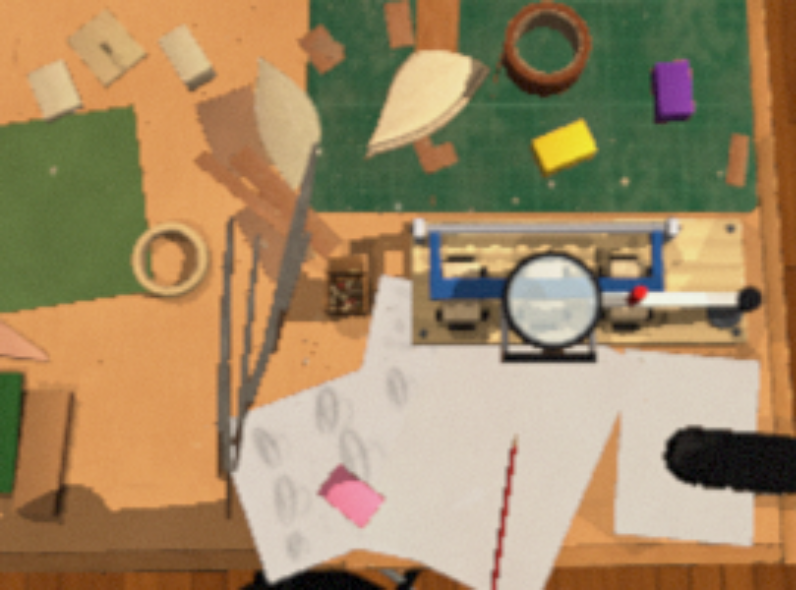

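The lens sits at (357,212), where angle 0 predicts it. The clamp is shut and the bystanders have not moved.

```bash
python3 -c "
from h import *
st(); print(job.hand_in())"
```

```text
t92.8 p [ 0.4002 -0.1499  0.3598] F [ 0.3 -0.  -0.3] gap 1.000 gf 0.0
the job is handed in; nothing more can be done
None
```

I loaded all three blanks and pressed each one home (tops measured 48 mm above the table), then closed the clamp, swung the magnifier back to its stop and handed the job in at about 93 s; no verdict came back.

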